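# Seat the drip grille on its tray

## Task

The coffee machine's round steel drip grille has been laid back in its black drip tray turned the wrong way, so it rides up on the tray's locating pin. With a fingertip against its upright tab, turn the grille round in the tray until the notch in its rim drops over the pin beside the tray's tongue, then press it down with the fingertips until it sits fully home and level in the tray. Do not pick up the grille or the tray; leave the tray where it stands and the cup and jug undisturbed.

Things in the scene. Friction and masses are not known exactly. Their poses are not given: they have to be found in the camera images.
- drip_tray: loose round black plastic drip tray, 154 mm outside, 31 mm high, 0.35 kg, on rubber feet (skids at about 4 N). Origin at the centre of its underside, z up. Its +x axis points to the locating pin and on to the tongue, a 44 mm wide, 24 mm high lug outside the wall reaching 100 mm from the centre. The wall's bore is 138 mm across; inside it a ledge runs round, top 22 mm above the bar
- pin (a point): top centre of the tray's fixed locating pin: an upright round-topped pin 7 mm thick beside the wall, 65 mm from the tray's centre on its +x axis, top 27 mm above the bar (5 mm above the ledge). Hidden under the grille's rim until the notch comes over it, but always in line with the tongue
- bead_l (a point): one of two rounded sprung beads in the tray's wall, 130 degrees either side of the pin, 24 mm long along the wall, standing in about 2.5 mm under the rim. They carry the rim of an unseated grille; pressing down near the tab snaps it past both (6 to 9 N). This point: 68 mm from the tray's centre, 27 mm above the bar, at +130 degrees from the pin
- bead_r (a point): the other bead, at -130 degrees from the pin
- grille: loose round stainless grille, 136 mm across, 5 mm thick, 0.16 kg, slippery, lying in the tray. Origin at the centre of its underside, z up; +x to the notch, -x to the tab. Unseated it lies on pin and beads, underside 25 to 27 mm above the bar. Over the pin the notch's edge drops 5 mm by itself, which stops further turning. Seated: underside 22 mm above the bar, top 4 mm below the wall's top
- notch (a point): point on the grille's underside in the middle of the notch, 65 mm from the centre on its +x axis. The notch is cut through the rim, 12 mm wide at the edge, 10 mm wide at this point, 10 mm deep
- tab (a point): middle of the grille's upright folded lift tab, opposite the notch: 51 mm from the centre on -x, 22 mm long (radially), 3 mm thick (tangentially), 17 mm high above the grille's top; this point is 8.5 mm above that top. Pushed square on its flat face, 1 to 3 N turns the grille, either way round. The plate between tab and centre is free
- espresso_cup: bystander: glass espresso cup, 62 mm across, 64 mm high, standing on a fixed 5 mm cork coaster. Origin at the centre of its underside
- frothing_jug: bystander: empty steel frothing jug, 88 mm across, 98 mm high, handle on its +y side. Origin at the centre of its underside
- pod_machine: fixed pod coffee machine, 150 mm wide (y), 370 mm deep (x), about 285 mm high, to the right of the work. Origin at the centre of its underside; not used
Things that resemble listed ones, but are neither listed nor needed, are in the scene too. Leave any brown look-alike of the grille alone.

How it is judged:
By the outcome, as a careful person would: the job done as asked, in the order asked, and still so for the second after the job is handed in, with the robot touching nothing.
It also fails if it takes over 54 s, if anything falls off the work surface, if the arm or the gripper's body presses on something with over 40 N, if the wrist force passes 120 N, or if a joint passes its speed limit or range.

## Robot

A 6-joint arm with a two-finger parallel gripper is mounted at the origin on the work surface. World frame = base frame: x ahead of the robot, y to its left, z up, the work surface at z = 0. Lengths are in m, angles in degrees, forces in N, time in s.
With the tool pointing down it reaches from about 0.275 to 0.725 m from the base axis. Payload 5.6 kg.
Tool frame: the origin (TCP) lies at the very end of the fingers, on their centre line; the grasp point (between the pads) lies 19 mm behind it; z points along the fingers, y is the direction in which the jaws open and shut (so a half turn about z gives the same grasp; the last joint's range is limited). The gripper opens to 85 mm and grips with 20 to 120 N. Pads are 22 mm wide; open, the fingers measure 114 mm over their backs; the gripper's body (76 mm by 85 mm) begins 54 mm behind the grasp point. The pads swing forward as they close: fully open they stand 13 mm farther back than shut.
Start: joints at [-47.75, 14.616, 6.199, 0, -81.583, -16.306], TCP at [0.241, -0.495, 0.231] pointing down, gripper open.
Joint ranges: [-168.99, 168.99], [-69.2, 112.95], [-62.41, 85.93], [-164.36, 98.24], [-168.68, -3.75], [-174.98, 174.98]. Speed limits (degrees/s): [147.25, 147.25, 180, 180, 180, 180].

## Interface

Orientations are given as a 3x3 rotation matrix whose columns are the frame's x, y, z axes.
In Python, from rig import r gives the robot as it stands.
- The arm moves only by the tool play_rows, never from a script. Its argument "series" is a list of rows, each a list of 7 numbers: the finger opening in cm, from 0 to 8.54, then the shift along the tool's x, y, z in cm, then the turn, a rotation vector about the tool's x, y, z in units of 6 degrees (1.0 is 6 degrees). In form: [[fingers, x, y, z, rx, ry, rz], ...]. A call has 1 to 10 rows; each row is the pose to reach, as a shift and turn from the pose commanded when the call began, along the tool's axes at that moment; what a row does not reach only later rows make up. A row lasts 1/10 s, in which the tool goes at most 50 mm and 8.59 degrees, less where a joint would pass 70% of its speed; a pose out of reach is approached as far as the arm can. A call with a gripper value outside its range is refused whole. The fingers move at their own pace and stop on an object; "squeeze" is the grip in N (left out, the last holds). Time passes only in rows, so rows that repeat a pose let the fingers close. It gives the time, the measured TCP pose, the force and the opening at its end, in the units of the state.
- r.get_state(): the state, without advancing time (a new reading comes with each control period).
- r.capture(name): name is "scene" or "top"; returns the picture (420x560x3 uint8, red, green, blue); there is no depth.
- r.camera_params(name): a dict with "fx", "fy", "cx", "cy" (pixels), "rvec" (rotation vector, rad) and "tvec" (3), from world to camera coordinates, as OpenCV has them. Camera axes: x right, y down, z forward; pixel columns grow to the right and rows downward; lengths in m; the calibration is good to about 2 mm. A picture is of the moment at which its call begins. camera_params takes no time and is no camera call.
- r.finish_job(): hands the job in, once; it reports no verdict.
The state is a dict: "t": time; "joint_positions": joint angles; "qvel": joint speeds; "joint_torque": joint torques, N m; "position": TCP position; "tool_rot": TCP orientation; "ft_force": force on the tool from outside, world axes, zero at the start; "torque": the same for the moment, N m; "grip_width": opening from 0.0 (shut) to 1.0 (fully open).
Only numpy, scipy, OpenCV 4.12 (cv2) and the standard library are available. Lean on these libraries where they do the work, as an engineer would, in place of code of your own. Each camera call takes 0.05 s, during which the arm holds its last target.

## Working session

There is one attempt and no reset: what is moved stays moved. The work goes in short steps, Python scripts to look and compute and a tool call to move; the robot and the scene stay as the last step left them, time stands still between calls to the robot, and variables do not carry over. Pictures are saved under pics/ and viewed, and the job is handed in when it is done.

Besides the shell and the picture viewer there is one more tool, called after "Emit:" as name([rows], argument=value, ...), one row to a line, values as JSON. play_rows: Moves the arm, as the interface text tells. Its arguments: {"type":"object","properties":{"series":{"type":"array","items":{"type":"array","items":{"type":"number"}}},"squeeze":{"type":"number"}},"required":["series"]}

```bash
mkdir -p pics; ls
python3 - <<'E'
from rig import r
import cv2
for n in("scene","top"):
    im=r.capture(n); cv2.imwrite(f"pics/{n}0.png",im[:,:,::-1]); print(r.camera_params(n))
s=r.get_state();print(s)
E
```

```text
pics
{'fx': 416.0010198448966, 'fy': 416.0010198448966, 'cx': 284.2740140738191, 'cy': 204.8953330422082, 'rvec': array([ 1.87121237,  1.89479412, -0.59052286]), 'tvec': array([ 0.06262983, -0.40790039,  1.32460004])}
{'fx': 441.1223008858268, 'fy': 441.1223008858268, 'cx': 277.5676186192833, 'cy': 210.13939720235976, 'rvec': array([ 2.16154925, -2.11884648,  0.14067402]), 'tvec': array([-0.06455664,  0.53707067,  0.99547637])}
{'t': 0.1, 'joint_positions': array([-4.77484697e+01,  1.46503495e+01,  6.13719433e+00, -2.39446176e-02,
       -8.15851196e+01, -1.63060112e+01]), 'qvel': array([ 0.03546078, -0.10628149,  0.12657701,  0.13087153,  0.00159156,
        0.05636988]), 'joint_torque': array([-4.19487013e-03, -3.87604737e+01,  2.38474113e+01,  5.37790060e+00,
       -3.81008838e-03, -2.71042512e-05]), 'position': array([ 0.24047325, -0.49413335,  0.23047436]), 'tool_rot': array([[-8.99237350e-01, -4.37460251e-01, -8.47271776e-04],
       [-4.37461063e-01,  8.99236022e-01,  1.54756810e-03],
       [ 8.48977693e-05,  1.76227945e-03, -9.99998444e-01]]), 'ft_force': array([ 0.28263781,  0.51464727, -0.19125633]), 'torque': array([ 0.01885989, -0.04298601, -0.02023467]), 'grip_width': 0.9998720339867508}
```

View pics/scene0.png

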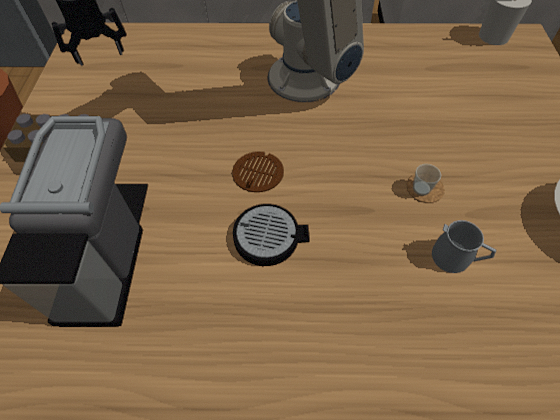

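View pics/top0.png

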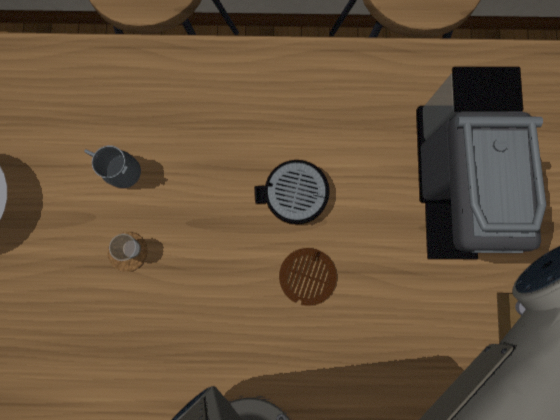

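Run:
```python
import cv2
a=cv2.imread("pics/top0.png")[150:235,245:340]; b=cv2.imread("pics/scene0.png")[190:275,222:317]
f=lambda x:cv2.resize(x,(760,680),interpolation=cv2.INTER_CUBIC)[:600]
import numpy as np
cv2.imwrite("pics/ta.png",cv2.resize(a,None,fx=7,fy=7,interpolation=cv2.INTER_CUBIC))
cv2.imwrite("pics/sa.png",cv2.resize(b,None,fx=7,fy=7,interpolation=cv2.INTER_CUBIC))
```

```text
(no output)
```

View pics/ta.png

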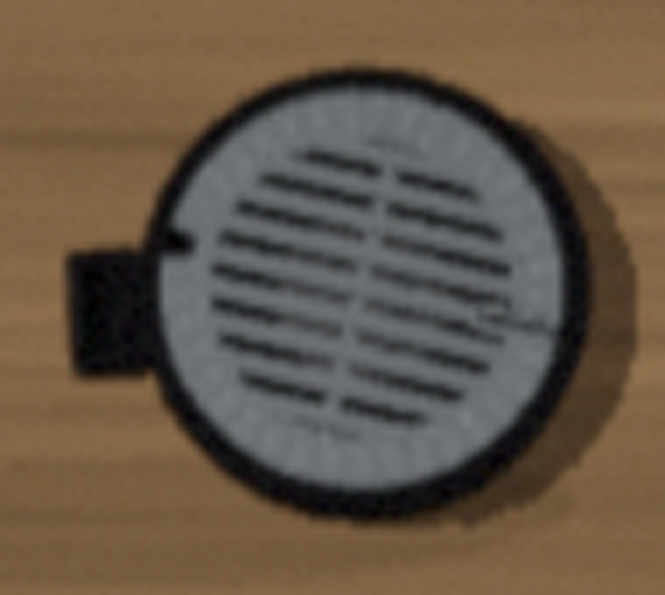

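View pics/sa.png

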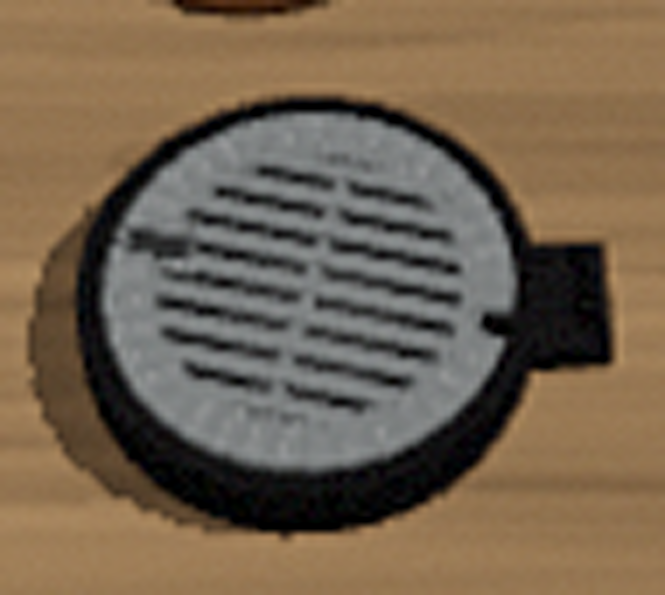

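```bash
cat > h.py <<'E'
import numpy as np, cv2
from rig import r
def bp(n,u,v,z):
    p=r.camera_params(n);R=cv2.Rodrigues(p["rvec"])[0];t=p["tvec"]
    d=R.T@np.array([(u-p["cx"])/p["fx"],(v-p["cy"])/p["fy"],1]);c=-R.T@t
    return (c+d*(z-c[2])/d[2])
def pj(n,P):
    p=r.camera_params(n);K=np.array([[p["fx"],0,p["cx"]],[0,p["fy"],p["cy"]],[0,0,1]])
    return cv2.projectPoints(np.array(P,float).reshape(-1,3),p["rvec"],p["tvec"],K,None)[0].reshape(-1,2)
E
python3 - <<'E'
from h import *
T=lambda x,y,z:bp("top",245+(x+.5)/7-.5,150+(y+.5)/7-.5,z).round(4)
S=lambda x,y,z:bp("scene",222+(x+.5)/7-.5,190+(y+.5)/7-.5,z).round(4)
for nm,f,pts in(("top",T,dict(gL=(160,288),gR=(563,288),gT=(362,85),gB=(362,490),notch=(180,242),tabbase=(545,328),tabin=(480,312),tongA=(70,255),tongB=(77,378))),
  ("scene",S,dict(gL=(102,290),gR=(518,290),gT=(310,110),gB=(310,470),notch=(492,323),tab=(160,243),tongA=(606,243),tongB=(611,363)))):
    for k,(x,y) in pts.items():
        z=.031 if k[0] in'gn' else .024 if k[:4]=='tong' else .039
        print(nm,k,f(x,y,z))
E
```

```text
top gL [ 0.5855 -0.0286  0.031 ]
top gR [ 0.5881 -0.1653  0.031 ]
top gT [ 0.6575 -0.0962  0.031 ]
top gB [ 0.5178 -0.0982  0.031 ]
top notch [ 0.6016 -0.0351  0.031 ]
top tabbase [ 0.5728 -0.1586  0.039 ]
top tabin [ 0.5778 -0.1367  0.039 ]
top tongA [0.5978 0.0027 0.024 ]
top tongB [ 0.5552 -0.0009  0.024 ]
scene gL [ 0.5905 -0.1662  0.031 ]
scene gR [ 0.5889 -0.0279  0.031 ]
scene gT [ 0.5173 -0.0998  0.031 ]
scene gB [ 0.6564 -0.0944  0.031 ]
scene notch [ 0.6017 -0.0365  0.031 ]
scene tab [ 0.5769 -0.1471  0.039 ]
scene tongA [0.566 0.002 0.024]
scene tongB [0.6124 0.0028 0.024 ]
```

```bash
cat >> h.py <<'E'
def crop(n,im,box,s=7):
    x0,x1,y0,y1=box
    return cv2.resize(im[y0:y1,x0:x1],None,fx=s,fy=s,interpolation=cv2.INTER_CUBIC)
def draw(n,im,box,P,col,closed=True,s=7):
    q=pj(n,P); q=((q-[box[0],box[2]]+.5)*s-.5)
    cv2.polylines(im,[np.round(q*8).astype(int).reshape(-1,1,2)],closed,col,1,cv2.LINE_AA,3)
def fr(c,a,pts):
    a=np.radians(a);R=np.array([[np.cos(a),-np.sin(a)],[np.sin(a),np.cos(a)]])
    pts=np.array(pts,float);o=pts.copy();o[:,:2]=pts[:,:2]@R.T+c;return o
def overlay(n,im,box,ct,at,cg,ag,zg=.026,s=7):
    o=crop(n,im,box,s).copy();th=np.linspace(0,2*np.pi,90)[:-1];C=lambda R,z:np.c_[R*np.cos(th),R*np.sin(th),0*th+z]
    draw(n,o,box,fr(ct,at,C(.077,.031)),(0,255,255),s=s)
    if at is not None:
        draw(n,o,box,fr(ct,at,[[.075,-.022,.024],[.1,-.022,.024],[.1,.022,.024],[.075,.022,.024]]),(0,255,255),s=s)
        draw(n,o,box,fr(ct,at,[[.1,-.022,.0],[.1,-.022,.024],[.1,.022,.024],[.1,.022,0]]),(0,255,0),s=s)
    z=zg+.005
    draw(n,o,box,fr(cg,ag,C(.068,z)),(255,128,0),s=s)
    draw(n,o,box,fr(cg,ag,[[.068,-.006,z],[.058,-.004,z],[.058,.004,z],[.068,.006,z]]),(0,0,255),False,s=s)
    draw(n,o,box,fr(cg,ag,[[-.04,0,z],[-.062,0,z],[-.062,0,z+.017],[-.04,0,z+.017]]),(0,0,255),s=s)
    return o
E
python3 - <<'E'
from h import *
for n,box in(("top",(245,340,150,235)),("scene",(222,317,190,275))):
    im=cv2.imread(f"pics/{n}0.png")
    cv2.imwrite(f"pics/o_{n}.png",overlay(n,im,box,[.588,-.097],94,[.588,-.097],77))
E
```

```text
(no output)
```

View pics/o_top.png

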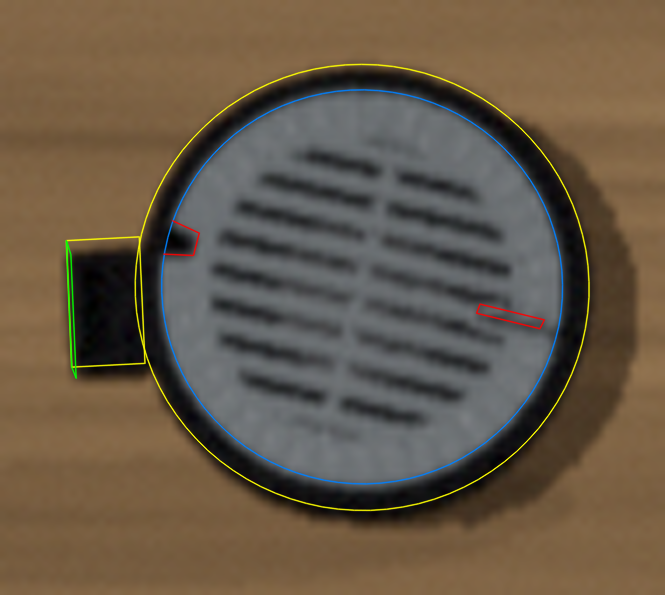

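View pics/o_scene.png

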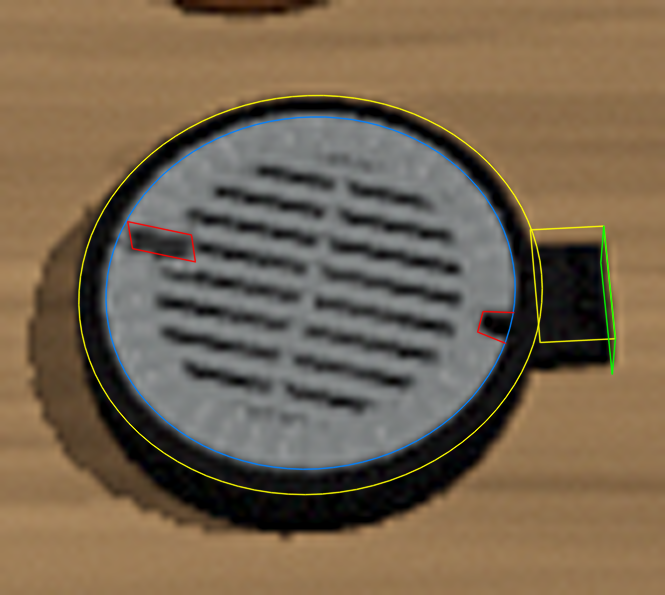

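```bash
cat >> h.py <<'E'
from scipy.spatial.transform import Rotation as Ro
def togo(p,yaw):
    """tool-frame row (cm, 6deg units) to reach TCP p with tool down, tool y at yaw deg"""
    s=r.get_state();R=s["tool_rot"];a=np.radians(yaw);y=np.array([np.cos(a),np.sin(a),0]);z=np.array([0,0,-1.]);T=np.c_[np.cross(y,z),y,z]
    print("row",np.round(R.T@(np.array(p)-s["position"])*100,2),np.round(np.degrees(Ro.from_matrix(R.T@T).as_rotvec())/6,2))
E
python3 - <<'E'
from h import *
togo([.29,-.22,.2305],150)
E
```

```text
row [-16.45  22.48   0.04] [ 0.02  0.   -5.68]
```

Emit:
play_rows([
  [8,-3,4,0,0,0,-0.8],
  [6,-6,8,0,0,0,-1.8],
  [4,-9,12,0,0,0,-2.8],
  [2,-12,16.2,0,0,0,-3.8],
  [2,-15,20.5,0,0,0,-4.8],
  [2,-16.5,22.5,0,0,0,-5.7],
  [2,-16.5,22.5,0,0,0,-5.7],
  [2,-16.5,22.5,0,0,0,-5.7],
])

```text
t: 0.9
position: [0.2906, -0.2197, 0.2313]
tool_rot: [[-0.497, -0.868, 0.0], [-0.868, 0.497, -0.0], [0.0, -0.0, -1.0]]
ft_force: [0.6, -0.6, 0.5]
grip_width: 0.232
```

Run:
```python
from h import *
s=r.get_state();print(s['t'],s['position'],s['grip_width'],s['ft_force'])
togo([.5779,-.1408,.10],167)
```

```text
0.9 [ 0.29060384 -0.21967329  0.23130034] 0.23209875370876965 [ 0.57612293 -0.55215     0.48901014]
row [-21.12 -21.01  13.13] [-0.  -0.  -2.8]
```

Emit:
play_rows([
  [2,-3,-3,1,0,0,-0.4],
  [2,-6,-6,3,0,0,-0.8],
  [2,-9,-9,5,0,0,-1.2],
  [2,-12,-12,7,0,0,-1.6],
  [2,-15,-15,9,0,0,-2.0],
  [2,-18,-18,11,0,0,-2.4],
  [2,-21.1,-21,13.1,0,0,-2.8],
  [2,-21.1,-21,13.1,0,0,-2.8],
  [2,-21.1,-21,13.1,0,0,-2.8],
])

```text
t: 1.8
position: [0.5775, -0.1429, 0.0978]
tool_rot: [[-0.228, -0.974, -0.004], [-0.974, 0.228, -0.0], [0.001, 0.004, -1.0]]
ft_force: [-0.3, 0.1, 1.3]
grip_width: 0.234
```

Run:
```python
from h import *
s=r.get_state();print(s['t'],s['position'],s['grip_width'],s['ft_force'])
togo([.5779,-.1408,.036],167)
for n,box in(("top",(235,350,140,225)),("scene",(215,325,180,265))):
    im=r.capture(n)[:,:,::-1].copy()
    o=crop(n,im,box,6)
    cv2.imwrite(f"pics/a_{n}.png",o)
```

```text
1.8 [ 0.57747797 -0.14290199  0.09777046] 0.23381213734977163 [-0.30784893  0.12600787  1.25115144]
row [-0.22 -0.02  6.18] [ 0.04 -0.01 -0.03]
```

View pics/a_top.png

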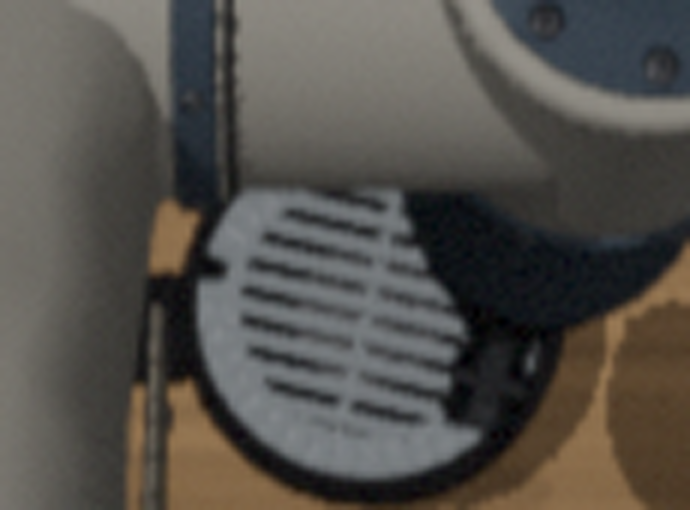

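View pics/a_scene.png

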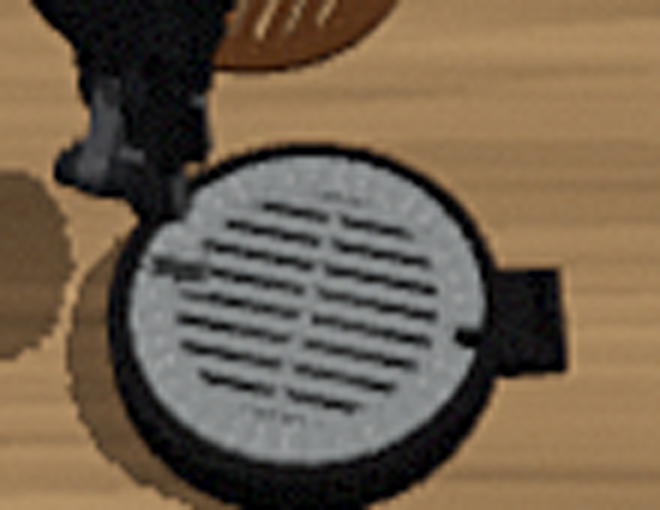

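Emit:
play_rows([
  [2,-0.2,0,2,0,0,0],
  [2,-0.2,0,4,0,0,0],
  [2,-0.2,0,5,0,0,0],
  [2,-0.2,0,5.6,0,0,0],
  [2,-0.2,0,6,0,0,0],
  [2,-0.2,0,6,0,0,0],
  [2,-0.2,0,6,0,0,0],
])

```text
t: 2.6
position: [0.5787, -0.1398, 0.0411]
tool_rot: [[-0.226, -0.974, 0.001], [-0.974, 0.226, -0.0], [-0.0, -0.001, -1.0]]
ft_force: [-0.5, 0.1, -0.0]
grip_width: 0.236
```

Run:
```python
from h import *
togo([.5779,-.1408,.036],167)
for n,box in(("top",(235,350,140,225)),("scene",(215,325,180,265))):
    im=r.capture(n)[:,:,::-1].copy()
    o=crop(n,im,box,6)
    cv2.imwrite(f"pics/b_{n}.png",o)
```

```text
row [0.12 0.05 0.51] [-0.01  0.   -0.01]
```

View pics/b_top.png

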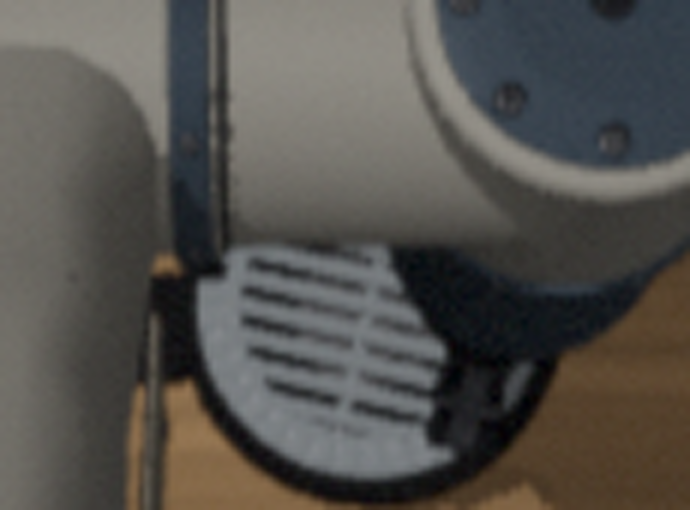

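View pics/b_scene.png

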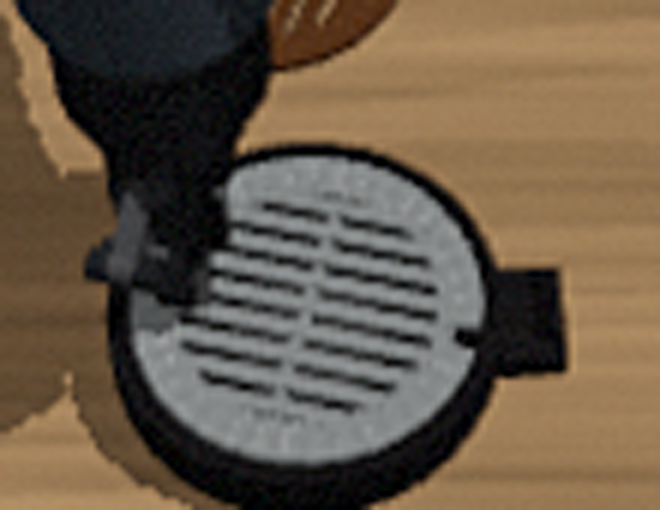

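Emit:
play_rows([
  [2,0.1,0,0.2,0,0,0],
  [2,0.1,-0.2,0.4,0,0,0],
  [2,0.1,-0.4,0.4,0,0,0],
  [2,0.1,-0.6,0.4,0,0,0],
  [2,0.1,-0.6,0.4,0,0,0],
  [2,0.1,-0.6,0.4,0,0,0],
])

```text
t: 3.3
position: [0.5839, -0.142, 0.0362]
tool_rot: [[-0.226, -0.974, -0.0], [-0.974, 0.226, 0.0], [0.0, 0.0, -1.0]]
ft_force: [-0.6, -0.1, 0.0]
grip_width: 0.235
```

Emit:
play_rows([
  [2,0,-0.15,0,0,0,0],
  [2,0,-0.3,0,0,0,0],
  [2,0,-0.4,0,0,0,-0.2],
  [2,0,-0.5,0,0,0,-0.4],
  [2,0,-0.6,0,0,0,-0.6],
  [2,0,-0.7,0,0,0,-0.8],
  [2,0,-0.7,0,0,0,-0.8],
])

```text
t: 4.0
position: [0.5906, -0.1436, 0.0363]
tool_rot: [[-0.143, -0.99, -0.0], [-0.99, 0.143, -0.0], [0.0, 0.0, -1.0]]
ft_force: [-2.1, 0.5, 0.6]
grip_width: 0.234
```

```bash
cat > look.py <<'E'
import sys
from h import *
for n,box in(("top",(235,350,140,225)),("scene",(215,325,180,265))):
    im=r.capture(n)[:,:,::-1].copy()
    o=crop(n,im,box,6)
    cv2.imwrite(f"pics/{sys.argv[1]}_{n}.png",o)
E
python3 look.py c
```

```text
(no output)
```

View pics/c_scene.png

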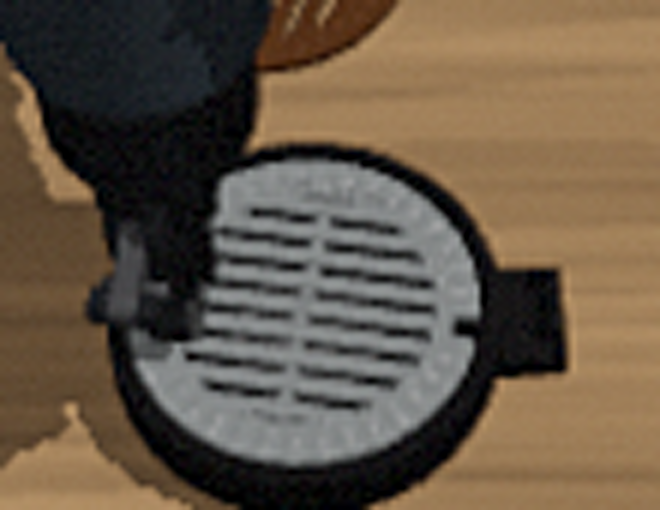

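Emit:
play_rows([
  [2,-0.02,-0.08,0,0,0,-0.17],
  [2,-0.03,-0.16,0,0,0,-0.33],
  [2,-0.05,-0.24,0,0,0,-0.5],
  [2,-0.07,-0.32,0,0,0,-0.67],
  [2,-0.09,-0.4,0,0,0,-0.83],
  [2,-0.11,-0.48,0,0,0,-1.0],
  [2,-0.11,-0.48,0,0,0,-1.0],
])

```text
t: 4.8
position: [0.5956, -0.1431, 0.0363]
tool_rot: [[-0.039, -0.999, 0.0], [-0.999, 0.039, 0.0], [-0.0, -0.0, -1.0]]
ft_force: [-1.2, -1.0, 0.3]
grip_width: 0.238
```

```bash
python3 look.py d
```

```text
(no output)
```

View pics/d_scene.png

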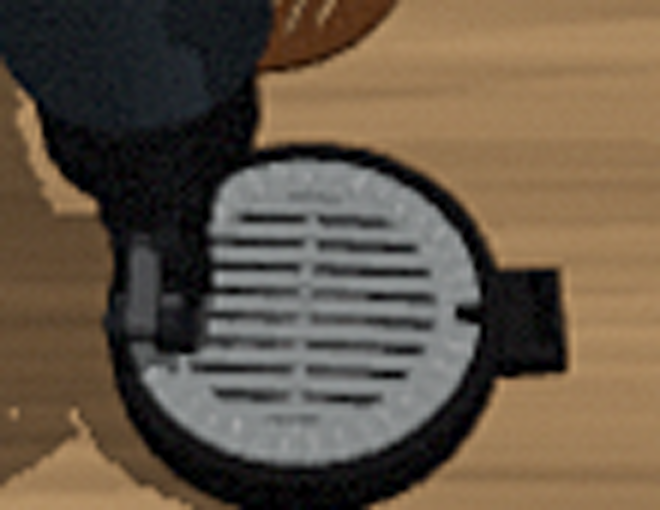

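View pics/d_top.png

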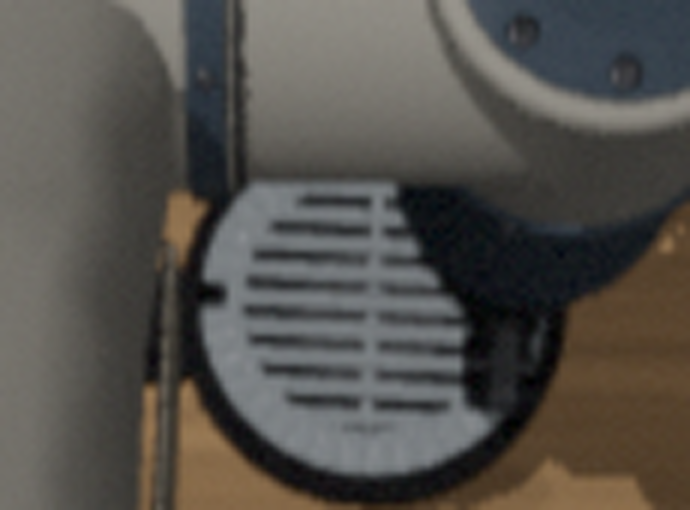

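Emit:
play_rows([
  [2,-0.01,-0.05,0,0,0,-0.1],
  [2,-0.02,-0.1,0,0,0,-0.2],
  [2,-0.03,-0.15,0,0,0,-0.3],
  [2,-0.04,-0.2,0,0,0,-0.4],
  [2,-0.05,-0.25,0,0,0,-0.5],
  [2,-0.05,-0.25,0,0,0,-0.5],
])

```text
t: 5.5
position: [0.5988, -0.1427, 0.0364]
tool_rot: [[0.014, -1.0, 0.001], [-1.0, -0.014, -0.0], [0.0, -0.001, -1.0]]
ft_force: [0.6, -0.4, 0.3]
grip_width: 0.236
```

```bash
python3 look.py e
```

```text
(no output)
```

View pics/e_scene.png

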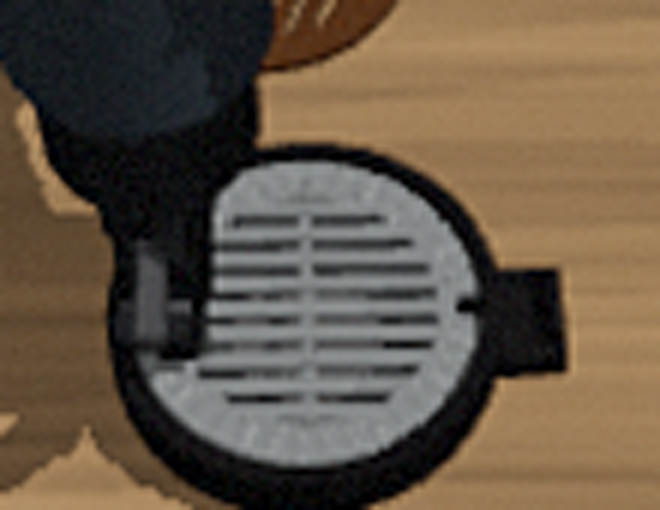

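View pics/e_top.png

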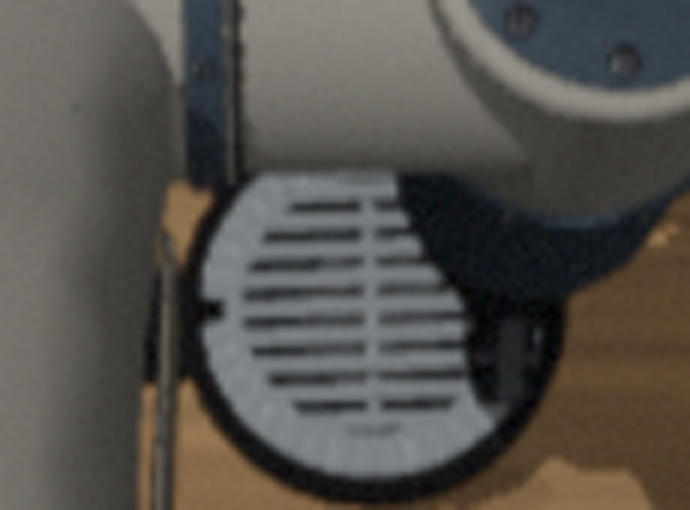

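Emit:
play_rows([
  [2,-0.01,-0.05,0,0,0,-0.1],
  [2,-0.02,-0.1,0,0,0,-0.2],
  [2,-0.02,-0.1,0,0,0,-0.2],
])

```text
t: 5.9
position: [0.5991, -0.1426, 0.0363]
tool_rot: [[0.034, -0.999, 0.0], [-0.999, -0.034, -0.0], [0.0, -0.0, -1.0]]
ft_force: [-0.7, 0.7, -0.4]
grip_width: 0.238
```

Emit:
play_rows([
  [2,-0.01,-0.05,0,0,0,-0.1],
  [2,-0.02,-0.1,0,0,0,-0.2],
  [2,-0.02,-0.1,0,0,0,-0.2],
])

```text
t: 6.2
position: [0.5998, -0.1424, 0.0362]
tool_rot: [[0.055, -0.998, -0.001], [-0.998, -0.055, -0.0], [0.0, 0.001, -1.0]]
ft_force: [-1.4, -0.5, 0.9]
grip_width: 0.232
```

```bash
python3 look.py f
```

```text
(no output)
```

View pics/f_scene.png

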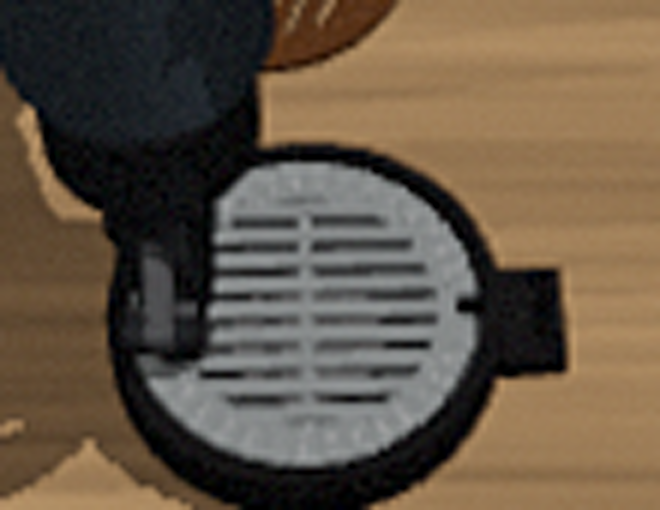

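View pics/f_top.png

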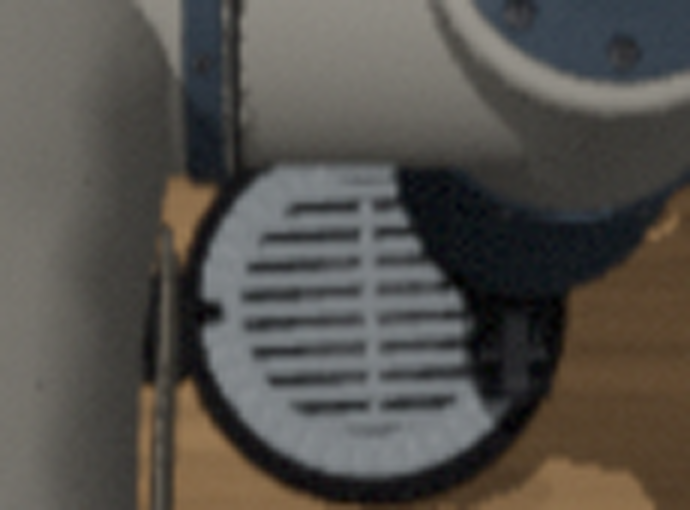

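Emit:
play_rows([
  [2,0,-0.05,0,0,0,0],
  [2,0,-0.1,0,0,0,0],
  [2,0,-0.1,0,0,0,0],
])

```text
t: 6.6
position: [0.6007, -0.1424, 0.0361]
tool_rot: [[0.055, -0.998, -0.001], [-0.999, -0.055, -0.0], [0.0, 0.001, -1.0]]
ft_force: [-4.1, -1.2, 1.0]
grip_width: 0.237
```

Run:
```python
from h import *
s=[]
for n,box in(("top",(235,350,140,225)),("scene",(215,325,180,265))):
    im=r.capture(n)[:,:,::-1].copy()
    cv2.imwrite(f"pics/gf_{n}.png",im)
    cv2.imwrite(f"pics/g_{n}.png",overlay(n,im,box,[.588,-.097],94,[.588,-.097],92,.025,6))
```

```text
(no output)
```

View pics/g_scene.png

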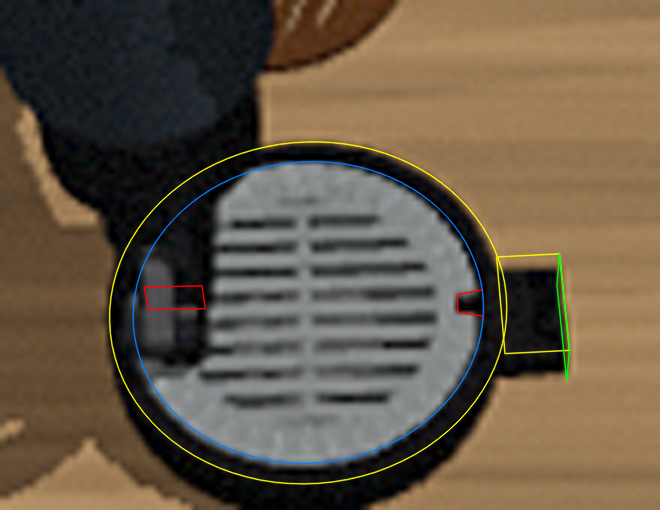

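View pics/g_top.png

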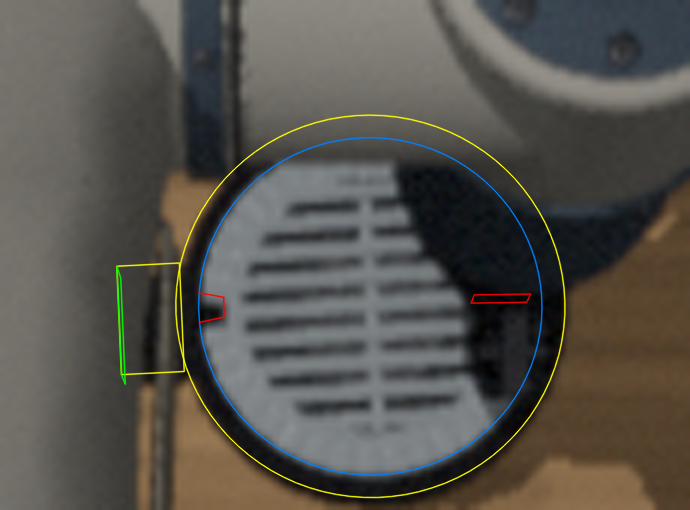

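Emit:
play_rows([
  [2,0,0.3,0,0,0,0],
  [2,-0.2,0.6,0,0,0,0],
  [2,-0.2,0.9,0,0,0,0],
  [2,-0.2,0.9,0,0,0,0],
  [2,-0.2,0.9,0,0,0,0],
])

```text
t: 7.2
position: [0.5921, -0.1407, 0.0365]
tool_rot: [[0.055, -0.998, 0.001], [-0.998, -0.055, 0.0], [0.0, -0.001, -1.0]]
ft_force: [0.2, 0.1, -0.2]
grip_width: 0.233
```

Run:
```python
from h import *
o=[]
for n,box in(("top",(262,287,180,205)),("scene",(280,305,218,243))):
    im=r.capture(n)[:,:,::-1].copy()
    o.append(crop(n,im,box,15))
cv2.imwrite("pics/h.png",np.hstack(o))
```

```text
(no output)
```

View pics/h.png

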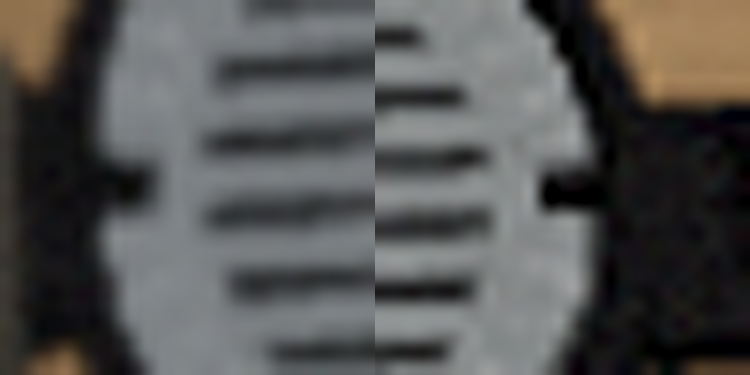

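Emit:
play_rows([
  [2,0,0.1,0.1,0,0,0],
  [2,0,0.1,0.2,0,0,0],
  [2,0,0.1,0.3,0,0,0],
  [2,0,0.1,0.4,0,0,0],
  [2,0,0.1,0.5,0,0,0],
  [2,0,0.1,0.5,0,0,0],
])

```text
t: 7.9
position: [0.5911, -0.1409, 0.0317]
tool_rot: [[0.055, -0.998, 0.0], [-0.998, -0.055, -0.0], [0.0, -0.0, -1.0]]
ft_force: [-0.7, 0.4, 3.3]
grip_width: 0.233
```

Emit:
play_rows([
  [2,0,0,0.05,0,0,0],
  [2,0,0,0.1,0,0,0],
  [2,0,0,0.15,0,0,0],
  [2,0,0,0.15,0,0,0],
])

```text
t: 8.3
position: [0.5911, -0.1407, 0.0303]
tool_rot: [[0.055, -0.998, 0.001], [-0.998, -0.055, 0.0], [0.0, -0.001, -1.0]]
ft_force: [-1.8, 0.2, 4.7]
grip_width: 0.233
```

Emit:
play_rows([
  [2,0,0,0.05,0,0,0],
  [2,0,0,0.1,0,0,0],
  [2,0,0,0.15,0,0,0],
  [2,0,0,0.15,0,0,0],
])

```text
t: 8.7
position: [0.5911, -0.1406, 0.0288]
tool_rot: [[0.055, -0.998, 0.001], [-0.998, -0.055, 0.0], [-0.0, -0.001, -1.0]]
ft_force: [-2.8, 0.4, 5.7]
grip_width: 0.23
```

Emit:
play_rows([
  [2,0,0,0.05,0,0,0],
  [2,0,0,0.1,0,0,0],
  [2,0,0,0.15,0,0,0],
  [2,0,0,0.15,0,0,0],
])

```text
t: 9.1
position: [0.5913, -0.1406, 0.0274]
tool_rot: [[0.055, -0.998, 0.001], [-0.998, -0.055, 0.0], [-0.0, -0.001, -1.0]]
ft_force: [-2.1, 1.6, 6.1]
grip_width: 0.235
```

```bash
python3 look.py i;python3 -c "
from h import *
print(r.get_state()['torque'])"
```

```text
[0.68363031 0.56954408 0.00365871]
```

View pics/i_scene.png

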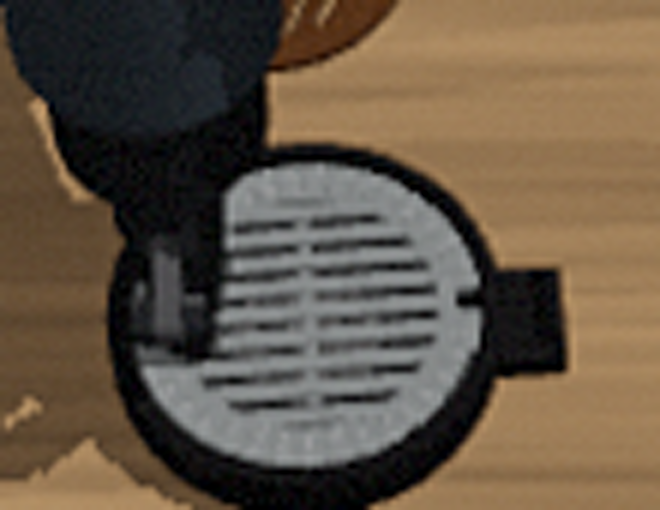

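View pics/i_top.png

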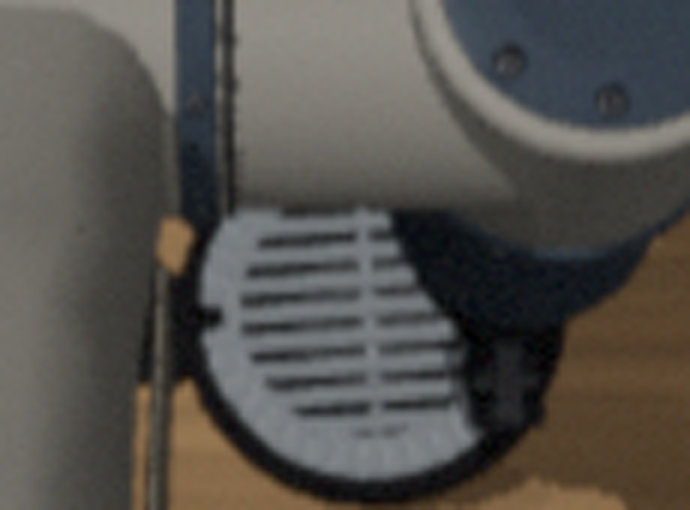

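Emit:
play_rows([
  [2,0,0,-0.2,0,0,0],
  [2,0,0,-0.5,0,0,0],
  [2,0,0,-2,0,0,0],
  [2,0,0,-4,0,0,0],
  [1,0,0,-6,0,0,0],
  [0,4,0,-8,0,0,0],
  [0,8,0,-8,0,0,0],
  [0,8,0,-8,0,0,0],
])

```text
t: 10.0
position: [0.5953, -0.2246, 0.1071]
tool_rot: [[0.051, -0.999, 0.001], [-0.999, -0.051, -0.001], [0.001, -0.001, -1.0]]
ft_force: [0.3, 0.0, -0.4]
grip_width: 0.001
```

```bash
python3 look.py j
```

```text
(no output)
```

View pics/j_scene.png

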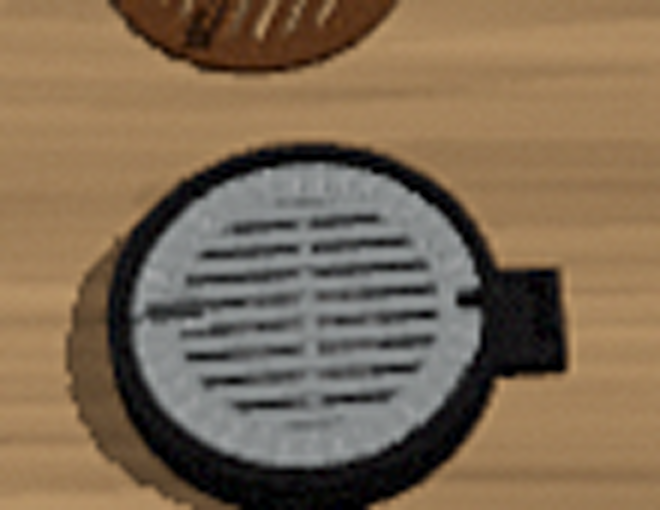

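View pics/j_top.png

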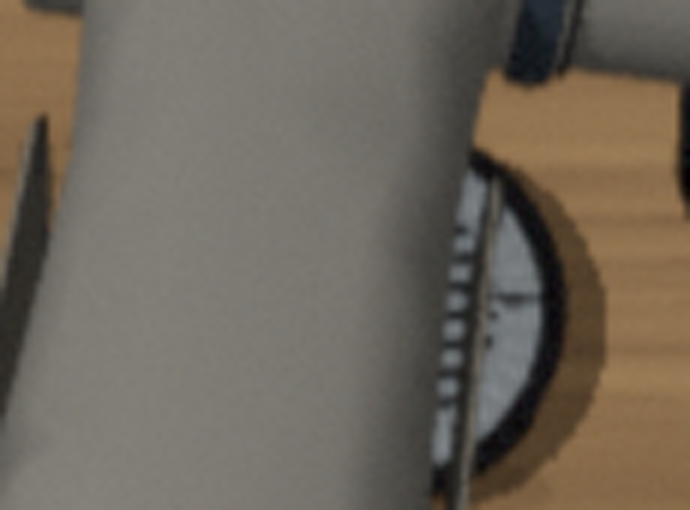

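Run:
```python
from h import *
togo([.585,-.057,.05],184.5)
```

```text
row [-16.47   0.12   5.63] [ 0.01  0.01 -0.25]
```

Emit:
play_rows([
  [0,-4,0,0,0,0,0],
  [0,-8,0,0,0,0,-0.1],
  [0,-12,0.1,0,0,0,-0.2],
  [0,-16.5,0.1,0,0,0,-0.25],
  [0,-16.5,0.1,2,0,0,-0.25],
  [0,-16.5,0.1,4,0,0,-0.25],
  [0,-16.5,0.1,5.6,0,0,-0.25],
  [0,-16.5,0.1,6.5,0,0,-0.25],
  [0,-16.5,0.1,6.8,0,0,-0.25],
  [0,-16.5,0.1,6.8,0,0,-0.25],
])

```text
t: 11.1
position: [0.5853, -0.0558, 0.0388]
tool_rot: [[0.081, -0.997, -0.0], [-0.997, -0.081, -0.0], [0.0, 0.0, -1.0]]
ft_force: [-0.5, 0.5, -0.6]
grip_width: 0.0
```

Emit:
play_rows([
  [0,0,0,0.1,0,0,0],
  [0,0,0,0.2,0,0,0],
  [0,0,0,0.3,0,0,0],
  [0,0,0,0.3,0,0,0],
])

```text
t: 11.5
position: [0.5853, -0.056, 0.0359]
tool_rot: [[0.081, -0.997, 0.0], [-0.997, -0.081, 0.0], [-0.0, -0.0, -1.0]]
ft_force: [0.2, -0.3, -0.5]
grip_width: 0.003
```

Emit:
play_rows([
  [0,0,0,0.1,0,0,0],
  [0,0,0,0.2,0,0,0],
  [0,0,0,0.3,0,0,0],
  [0,0,0,0.3,0,0,0],
])

```text
t: 11.9
position: [0.5851, -0.056, 0.0325]
tool_rot: [[0.081, -0.997, -0.0], [-0.997, -0.081, 0.0], [-0.0, 0.0, -1.0]]
ft_force: [0.1, 0.7, 0.4]
grip_width: -0.001
```

Emit:
play_rows([
  [0,0,0,0.05,0,0,0],
  [0,0,0,0.1,0,0,0],
  [0,0,0,0.1,0,0,0],
])

```text
t: 12.2
position: [0.5852, -0.056, 0.0317]
tool_rot: [[0.081, -0.997, -0.0], [-0.997, -0.081, 0.0], [-0.0, 0.0, -1.0]]
ft_force: [-0.5, -0.5, 0.3]
grip_width: 0.008
```

Emit:
play_rows([
  [0,0,0,0.05,0,0,0],
  [0,0,0,0.1,0,0,0],
  [0,0,0,0.1,0,0,0],
])

```text
t: 12.5
position: [0.5852, -0.056, 0.0307]
tool_rot: [[0.081, -0.997, -0.0], [-0.997, -0.081, -0.0], [-0.0, 0.0, -1.0]]
ft_force: [-0.8, 0.3, -0.1]
grip_width: 0.002
```

Emit:
play_rows([
  [0,0,0,0.05,0,0,0],
  [0,0,0,0.1,0,0,0],
  [0,0,0,0.1,0,0,0],
])

```text
t: 12.8
position: [0.5852, -0.056, 0.0297]
tool_rot: [[0.081, -0.997, -0.0], [-0.997, -0.081, 0.0], [-0.0, 0.0, -1.0]]
ft_force: [-0.4, -0.2, 0.4]
grip_width: -0.003
```

Emit:
play_rows([
  [0,0,0,0.05,0,0,0],
  [0,0,0,0.1,0,0,0],
  [0,0,0,0.1,0,0,0],
])

```text
t: 13.1
position: [0.5852, -0.056, 0.0287]
tool_rot: [[0.081, -0.997, -0.0], [-0.997, -0.081, 0.0], [-0.0, 0.0, -1.0]]
ft_force: [0.5, -0.1, -0.3]
grip_width: -0.003
```

Emit:
play_rows([
  [0,0,0,0.05,0,0,0],
  [0,0,0,0.1,0,0,0],
  [0,0,0,0.1,0,0,0],
])

```text
t: 13.4
position: [0.5853, -0.056, 0.0279]
tool_rot: [[0.081, -0.997, 0.0], [-0.997, -0.081, -0.0], [0.0, -0.0, -1.0]]
ft_force: [-0.0, 0.3, 0.8]
grip_width: -0.001
```

Emit:
play_rows([
  [0,0,0,-1,0,0,0],
  [0,3,0,-1.2,0,0,0],
  [0,6.7,0,-1.2,0,0,0],
  [0,6.7,0,-1.2,0,0,0],
  [0,6.7,0,-0.9,0,0,0],
  [0,6.7,0,-0.6,0,0,0],
  [0,6.7,0,-0.4,0,0,0],
  [0,6.7,0,-0.3,0,0,0],
  [0,6.7,0,-0.3,0,0,0],
])

```text
t: 14.3
position: [0.5906, -0.1222, 0.0305]
tool_rot: [[0.082, -0.997, -0.001], [-0.997, -0.082, -0.0], [-0.0, 0.001, -1.0]]
ft_force: [-0.2, -0.3, -0.1]
grip_width: -0.001
```

Emit:
play_rows([
  [0,0,0,0.05,0,0,0],
  [0,0,0,0.1,0,0,0],
  [0,0,0,0.1,0,0,0],
])

```text
t: 14.6
position: [0.5907, -0.1227, 0.0298]
tool_rot: [[0.081, -0.997, -0.0], [-0.997, -0.081, 0.0], [-0.0, 0.0, -1.0]]
ft_force: [-0.4, -0.1, -0.5]
grip_width: -0.001
```

Emit:
play_rows([
  [0,0,0,0.05,0,0,0],
  [0,0,0,0.1,0,0,0],
  [0,0,0,0.1,0,0,0],
])

```text
t: 14.9
position: [0.5907, -0.1228, 0.0287]
tool_rot: [[0.081, -0.997, -0.0], [-0.997, -0.081, 0.0], [-0.0, 0.0, -1.0]]
ft_force: [-0.1, -0.2, 0.6]
grip_width: -0.003
```

Emit:
play_rows([
  [0,0,0,0.05,0,0,0],
  [0,0,0,0.1,0,0,0],
  [0,0,0,0.1,0,0,0],
])

```text
t: 15.2
position: [0.5907, -0.1228, 0.0277]
tool_rot: [[0.081, -0.997, -0.0], [-0.997, -0.081, 0.0], [-0.0, 0.0, -1.0]]
ft_force: [0.5, 0.1, 0.1]
grip_width: 0.001
```

Emit:
play_rows([
  [0,0,0,0.05,0,0,0],
  [0,0,0,0.1,0,0,0],
  [0,0,0,0.1,0,0,0],
])

```text
t: 15.5
position: [0.5908, -0.1228, 0.0271]
tool_rot: [[0.081, -0.997, 0.0], [-0.997, -0.081, -0.0], [0.0, -0.0, -1.0]]
ft_force: [-0.7, -0.0, 4.0]
grip_width: -0.003
```

Emit:
play_rows([
  [0,0,0,0.05,0,0,0],
  [0,0,0,0.1,0,0,0],
  [0,0,0,0.1,0,0,0],
])

```text
t: 15.8
position: [0.5909, -0.1228, 0.0271]
tool_rot: [[0.081, -0.997, 0.001], [-0.997, -0.081, -0.0], [0.0, -0.001, -1.0]]
ft_force: [-5.2, 0.9, 9.2]
grip_width: 0.0
```

Emit:
play_rows([
  [0,0,0,-0.4,0,0,0],
  [0,0,0,-1.0,0,0,0],
  [0,0.3,1.7,-1,0,0,0],
  [0,0.3,3.4,-1,0,0,0],
  [0,0.3,3.4,-0.6,0,0,0],
  [0,0.3,3.4,-0.3,0,0,0],
  [0,0.3,3.4,-0.1,0,0,0],
  [0,0.3,3.4,-0.1,0,0,0],
])

```text
t: 16.6
position: [0.5577, -0.1286, 0.0271]
tool_rot: [[0.081, -0.997, 0.0], [-0.997, -0.081, -0.0], [0.0, -0.0, -1.0]]
ft_force: [-1.2, 0.9, 4.9]
grip_width: -0.002
```

Emit:
play_rows([
  [0,0,0,0.05,0,0,0],
  [0,0,0,0.1,0,0,0],
  [0,0,0,0.1,0,0,0],
])

```text
t: 16.9
position: [0.5578, -0.1286, 0.0271]
tool_rot: [[0.082, -0.997, 0.001], [-0.997, -0.082, -0.001], [0.001, -0.001, -1.0]]
ft_force: [-3.4, 2.4, 11.1]
grip_width: -0.001
```

Emit:
play_rows([
  [0,0,0,-0.4,0,0,0],
  [0,0,0,-1.0,0,0,0],
  [0,0,0,-3.5,0,0,0],
  [0,0,-3.5,-3.5,0,0,0],
  [0,0,-6.8,-3.5,0,0,0],
  [0,0,-6.8,-2,0,0,0],
  [0,0,-6.8,-0.6,0,0,0],
  [0,0,-6.8,-0.3,0,0,0],
  [0,0,-6.8,-0.15,0,0,0],
  [0,0,-6.8,-0.15,0,0,0],
])

```text
t: 17.9
position: [0.6245, -0.1231, 0.0276]
tool_rot: [[0.081, -0.997, -0.0], [-0.997, -0.081, -0.0], [0.0, 0.0, -1.0]]
ft_force: [-1.5, -0.5, 0.3]
grip_width: 0.002
```

Emit:
play_rows([
  [0,0,0,0.05,0,0,0],
  [0,0,0,0.1,0,0,0],
  [0,0,0,0.1,0,0,0],
])

```text
t: 18.2
position: [0.6249, -0.1231, 0.0271]
tool_rot: [[0.081, -0.997, 0.001], [-0.997, -0.081, -0.0], [0.0, -0.001, -1.0]]
ft_force: [-2.6, 0.9, 4.8]
grip_width: 0.001
```

Emit:
play_rows([
  [0,0,0,-1,0,0,0],
  [0,0,0,-3.5,0,0,0],
  [0,-3.2,1.7,-3.5,0,0,0],
  [0,-6.6,3.4,-3.5,0,0,0],
  [0,-6.6,3.4,-2,0,0,0],
  [0,-6.6,3.4,-0.8,0,0,0],
  [0,-6.6,3.4,-0.3,0,0,0],
  [0,-6.6,3.4,-0.2,0,0,0],
  [0,-6.6,3.4,-0.1,0,0,0],
  [0,-6.6,3.4,-0.1,0,0,0],
])

```text
t: 19.2
position: [0.586, -0.0604, 0.0274]
tool_rot: [[0.08, -0.997, 0.0], [-0.997, -0.08, -0.0], [0.0, -0.0, -1.0]]
ft_force: [0.2, 0.4, 0.6]
grip_width: -0.002
```

Emit:
play_rows([
  [0,0,0,0.05,0,0,0],
  [0,0,0,0.1,0,0,0],
  [0,0,0,0.1,0,0,0],
])

```text
t: 19.5
position: [0.586, -0.0602, 0.0271]
tool_rot: [[0.081, -0.997, 0.001], [-0.997, -0.081, -0.0], [0.0, -0.001, -1.0]]
ft_force: [-0.2, -1.2, 4.0]
grip_width: -0.0
```

Level at 27.1 mm at all four points. Retract and take a last look.

Emit:
play_rows([
  [0,0,0,-0.6,0,0,0],
  [0,0,0,-3,0,0,0],
  [0,0,0,-7,0,0,0],
  [0,0,0,-11,0,0,0],
  [0,0,0,-15,0,0,0],
  [0,1,4,-17,0,0,0],
  [0,3,8.5,-17,0,0,0],
  [0,5,13,-17,0,0,0],
  [0,7,17,-17,0,0,0],
  [0,9,20,-17,0,0,0],
])

```text
t: 20.5
position: [0.3912, -0.1664, 0.1968]
tool_rot: [[0.081, -0.997, 0.001], [-0.997, -0.081, 0.0], [-0.0, -0.001, -1.0]]
ft_force: [0.7, -0.4, 0.9]
grip_width: -0.002
```

Emit:
play_rows([
  [0,3,0,0,0,0,0],
  [0,7,0,0,0,0,0],
  [0,11,0,0,0,0,0],
  [0,15,0,0,0,0,0],
  [0,17,0,0,0,0,0],
  [0,17,0,0,0,0,0],
  [0,17,0,0,0,0,0],
])

```text
t: 21.2
position: [0.4071, -0.3353, 0.1961]
tool_rot: [[0.08, -0.997, -0.0], [-0.997, -0.08, 0.001], [-0.001, 0.0, -1.0]]
ft_force: [-0.5, -0.1, -1.0]
grip_width: 0.002
```

Run:
```python
from h import *
o=[];w=[]
for n,box in(("top",(245,340,150,235)),("scene",(222,317,190,275))):
    im=r.capture(n)[:,:,::-1].copy();w.append(im)
    im0=cv2.imread(f"pics/{n}0.png")
    o.append(np.vstack([crop(n,im0,box,3.5),crop(n,im,box,3.5)]))
    print(n)
cv2.imwrite("pics/k.png",np.hstack(o)); cv2.imwrite("pics/kw.png",cv2.resize(np.hstack(w),(800,300)))
```

```text
top
scene
```

View pics/k.png

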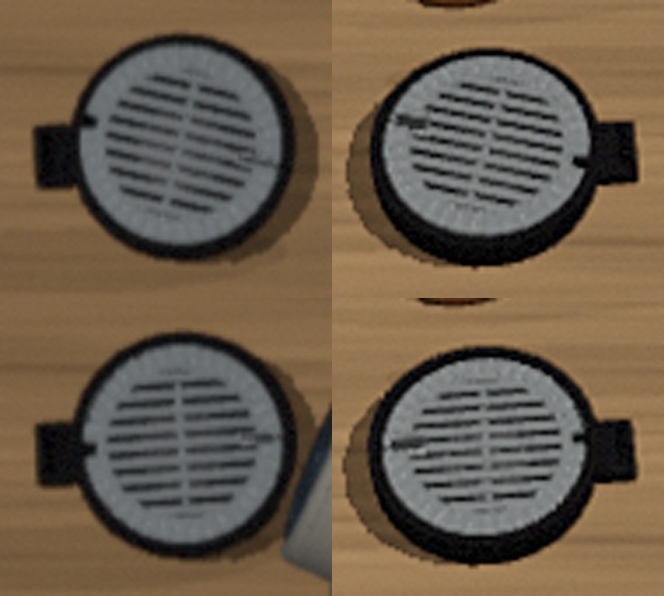

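View pics/kw.png

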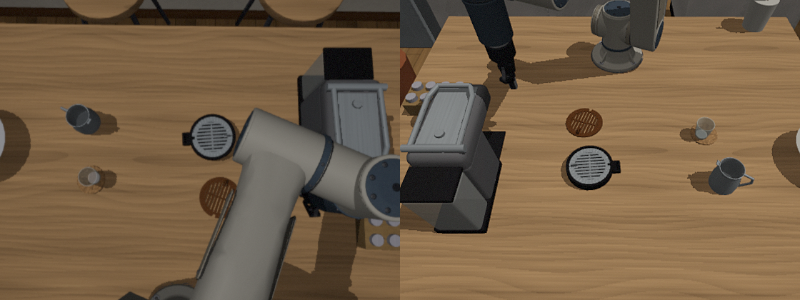

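```bash
python3 -c "
from rig import r
print(r.finish_job())"
```

```text
the job is handed in; nothing more can be done
None
```

I turned the grille about 17° by its tab until the notch came over the pin, then pressed it down with the fingertips. It now sits home and level. I handed the job in at about 21 s of the 54 s allowed, with the arm clear of everything.

- **Turning:** The push met a 4 N stop about 2° short of the pin. The grille turned that last bit while I was pressing it down, not while I was pushing the tab.
- **Pressing:** My first press, with the open fingers either side of the tab, already snapped it past the beads. I only saw this when I probed it afterwards.
- **Seating check:** I pressed with shut fingertips between tab and centre, near both beads and on the notch side, with 4 to 11 N. It was solid at 27.1 mm at all four points, and a fully seated grille should be 27 mm.
- **Final pictures:** The notch lines up with the tongue, and the cup, jug and brown look-alike appear unmoved.
- **Possible fault:** By eye, the before and after pictures suggest the tray slid about 1 to 2 mm away from its tongue side. That is close to what the pictures can resolve. The 4 N stop is about where the tray starts to skid, so it may really have moved. I left it there.

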